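Tip the split locking plate flat and snap it onto the shaker spindle

ROBOT

A 6-joint arm with a two-finger parallel gripper is mounted at the origin on the work surface. World frame = base frame: x ahead of the robot, y to its left, z up, the work surface at z = 0. Lengths are in m, angles in degrees, forces in N, time in s.
With the tool pointing down it reaches from about 0.35 to 0.875 m from the base axis. Payload 4.2 kg.
Tool frame: the origin (TCP) lies on the front face of the gripper's body, between the roots of the fingers; the fingertips stand 70 mm ahead of it and the grasp point (between the pads) lies 51 mm ahead of it; x points along the fingers, y is the direction in which the jaws open and shut, and the axes are right-handed (so a half turn about x gives the same grasp; the last joint's range is limited). The gripper opens to 87 mm and grips with 3 to 60 N. Pads are 19 mm wide; open, the fingers measure 117 mm over their backs; the gripper's body (75 mm by 190 mm) begins 51 mm behind the grasp point.
Start: joints at [-59.152, 22.042, 0.453, 0, -68.411, -14.817], TCP at [0.173, -0.601, 0.292] pointing down, gripper open.
Joint ranges: [-179.83, 179.83], [-69.29, 118.12], [-61.27, 80.66], [-181.25, 117.63], [-171.15, -9.14], [-177.46, 177.46]. Speed limits (degrees/s): [159.86, 159.86, 180, 180, 180, 180].

INTERFACE

Orientations are given as a 3x3 rotation matrix whose columns are the frame's x, y, z axes.
In Python, from station import r, viewer, spotter gives the robot as it stands.
- The arm moves only by the tool move_arm, never from a script. Its argument "series" is a list that holds one entry, the list of rows, each a list of 7 numbers: the turn, a rotation vector about the world's x, y, z scaled (see below), then the shift along the world's x, y, z scaled (see below), then the opening, from 0 (shut) to 1 (fully open). A call has 1 to 20 rows; each row shifts and turns the pose as measured when the row begins; what a row does not reach is not made up. The controller multiplies each number of a shift by 60 mm and each number of a turn by 8 degrees. A row lasts 1/8 s, in which the tool goes at most 62.5 mm and 10.7 degrees, less where a joint would pass 70% of its speed; a pose out of reach is approached as far as the arm can. A call with a number of a shift or a turn outside -1 to 1 is refused whole. A call with a gripper value outside its range is refused whole. The fingers move at their own pace and stop on an object; the grip force is fixed at half the most. Time passes only in rows, so rows that do not move let the fingers close. It gives the time, the measured TCP pose, the force and the opening at its end, in the units of the state.
- r.sense(): the state, without advancing time (a new reading comes with each control period).
- viewer.capture(name): name is "side" or "top" or "wrist"; returns (picture, depth): 480x640x3 uint8, red, green, blue; 480x640 float32, m along the optical axis (not along the pixel's ray), 0 where there is no reading.
- viewer.camera_params(name): a dict with "mtx" (3x3 intrinsics, pixels), "dist_coeffs" ([k1, k2, p1, p2, k3] as OpenCV has them; the pictures are not rectified), "pose" (4x4, takes a point from camera to world coordinates). Camera axes: x right, y down, z forward; pixel columns grow to the right and rows downward; lengths in m; the calibration is good to about 2 mm. A picture is of the moment at which its call begins: read the wrist's pose just before it. camera_params takes no time and is no camera call; for the wrist camera it gives the pose at the moment of the call.
- r.finish_job(): hands the job in, once; it reports no verdict.
Trained networks look in the newest picture that a camera, given by its name, has taken for a name from the list of things; names that differ only in an ending like _2 or _b are one class to them, and where a whole thing is asked for, a point or a joint stands for the part that bears it (a point fixed in the world has none). Each returns a list of dicts, best first, with "conf" (0 to 1); they miss things now and then, are a little off and sometimes report something else, mostly with a low value. They report only what shows in the picture. A call takes as long as a camera call. They do not tell look-alikes from the thing itself.
- spotter.find_in(camera, name): "centre" ([column, row] in pixels, amid what is visible of it).
- spotter.trace(camera, name): "mask" (480x640 bool, what is visible of it) and "centre" ([column, row] in pixels, amid what is visible of it).
The state is a dict: "time_s": time; "joints": joint angles; "joint_velocities": joint speeds; "effort": joint torques, N m; "tcp_pos": TCP position; "ee_rot": TCP orientation; "wrist_force": force on the tool from outside, world axes, zero at the start; "moment": the same for the moment, N m; "gripper_width": opening from 0.0 (shut) to 1.0 (fully open).
Only numpy, scipy, OpenCV 4.12 (cv2) and the standard library are available. Lean on these libraries where they do the work, as an engineer would, in place of code of your own. Each camera call takes 0.05 s, during which the arm holds its last target.

TASK

The steel locking plate with the open slot is standing up on its back edge on the bench. Tip it over where it stands with a light push, so that it lies flat on its plain face with the grip bar up, and take the fingers off it. Then put it on the shaker's deck and slide it, slot first, onto the spindle under the spindle's head until it snaps fully home (the spindle's carriage has some play and gives way first); do not force it, leave it there and let the other things stand where they are.

Things in the scene. Friction and masses are not known exactly. Their poses are not given: they have to be found in the camera images.
- clip: U-shaped steel locking plate, 10 mm thick, 60 wide, 70 long, about 0.2 kg; starts standing on its back edge, prongs up. Origin: middle of back edge, mid-thickness. z: back edge to prong tips; y: width; x: through the thickness from the face with the grip bar to the plain face. Under 1 N high on the bar side tips it to its +x; then x points down, z level the way it fell, origin 5 mm over the bench
- clip_eye (a point): Plate's axes. On the slot's centre line 41 mm from the back edge, mid-thickness: lies on the spindle's axis when home. The slot is 18 mm wide, its closed end 34 mm from the back edge (7 mm before this point), flaring to 30 mm at the prong tips. Outer sides: 4 mm deep notches 26 to 46 mm from the back edge; tapered over the last 13 mm to 50 mm wide at the tips
- spindle: Steel spindle on a carriage on the shaker's deck. Origin on its axis at the deck's top (8 mm over the bench), z up; the plate slides on towards +x, bar up. Neck 14 mm diameter, 14 mm high, then head 24 mm diameter, 10 mm high. The carriage has play: pushed with some 3 N it gives way to +x by 7 to 16 mm (unknown) to a stop, and only then do the rollers give
- neck (a point): On the spindle's axis (its axes), 5 mm over the deck: clip_eye is here when home, the slot's closed end then touches the neck, a hard stop. Shaker, fixed: aluminium deck 8 mm thick, 130 mm wide, from at least 120 mm before (-x) to 41 mm or more behind the spindle, then a white housing 30 mm high, 90 mm deep
- clip_bar (a point): Centre of the plate's dark grip bar (plate's axes), 14 mm from the back edge; the bar stands 16 mm high off its face, is 12 mm wide across the plate (y) and 22 mm long (z). With the plate flat on the bench the bar reaches from 10 to 26 mm over it
- rollers (a point): Midpoint between two sprung steel rollers on the spindle's carriage, on its axis (its axes). Rollers: 16 mm diameter, centres 34.5 mm to either side (y), 10 mm high, giving way outwards. They snap into the plate's side notches over its last 5 mm; passing them takes about 5 to 12 N. Dark blocks behind them reach 64 mm to either side, 10 mm over the deck
- spacer: Bystander: plain steel block without slot or bar, 60 x 36 x 10 mm, lying flat. Origin: centre of the underside
- weight: Bystander: brass cylinder 28 mm diameter, 30 mm high. Origin: centre of the underside
- reagent: Bystander: white plastic bottle 56 mm diameter, 100 mm high. Origin: centre of the underside
- mortar: Bystander: white porcelain bowl 100 mm diameter, 45 mm high. Origin: centre of the underside
- beaker: Bystander: clear glass beaker 66 mm diameter, 85 mm high. Origin: centre of the underside
- jar: Bystander: brown glass jar with black cap, 60 mm diameter, 70 mm high. Origin: centre of the underside
Mind the look-alikes: they are no part of the job. Of the things that look like the clip, the smallest one is meant.

How it is judged (in metres and radians):
On the way:
1. the plate lies flat on its plain face, bar up, with its back edge within 5 cm of where it stood, fingers off it (angle between clip's own x axis and vertical above 3.04 rad and height (world z) of clip below 0.009 m and distance of clip from where it was at the start of the episode below 0.05 m and contact force between the fingers and clip below 0.05 N), for 0.2 s.
At the end, for the whole second after the job is handed in: The plate lies flat on the deck, bar up, at rest, on the spindle under its head: its eye is within 2.5 mm of the spindle's axis along the slot and 3 mm across it and in height, its slot in line with the spindle's carriage within 0.12 rad (x of clip_eye in the frame of neck between -0.0025 and 0.0025 m and y of clip_eye in the frame of neck between -0.003 and 0.003 m and z of clip_eye in the frame of neck between -0.003 and 0.003 m and angle between clip's own x axis and vertical above 3.04 rad and angle between the z axis of clip and the x axis of spindle, either way round below 0.12 rad and linear speed of clip below 0.01 m/s); the robot touches nothing.
It fails at once if the fingers press on the plate with more than 10 N while it is not yet flat (angle between clip's own x axis and vertical below 2.8 rad and contact force between the fingers and clip above 10 N).
It fails at once if the plate is forced against the spindle with more than 45 N (contact force between clip and spindle above 45 N).
It fails at once if another thing is moved by more than 15 mm (distance of any of spacer, weight, reagent, mortar, beaker, jar from where it was at the start of the episode above 0.015 m).
It fails at once if another thing is tipped (angle between any of spacer, weight, reagent, mortar, beaker, jar's own z axis and vertical above 0.3 rad).
It also fails if it takes over 51 s, if anything falls off the work surface, if the arm or the gripper's body presses on something with over 40 N, if the wrist force passes 120 N, or if a joint passes its speed limit or range.

## Working session

There is one attempt and no reset: what is moved stays moved. The work goes in short steps, Python scripts to look and compute and a tool call to move; the robot and the scene stay as the last step left them, time stands still between calls to the robot, and variables do not carry over. Pictures are saved under pics/ and viewed, and the job is handed in when it is done.

Besides the shell and the picture viewer there is one more tool, called after "Call:" by a JSON object that holds its "name" and its "arguments", one argument or row to a line. move_arm: Moves the arm, as the interface text tells. Its arguments: {"type":"object","properties":{"series":{"type":"array","items":{"type":"array","items":{"type":"array","items":{"type":"number","minimum":-1,"maximum":1}}}}},"required":["series"]}

```bash
ls; mkdir -p pics; cat > h.py <<'E'
import numpy as np, cv2
from station import r, viewer, spotter
np.set_printoptions(precision=4,suppress=True)
def cap(n,f=None):
    p=viewer.camera_params(n); im,d=viewer.capture(n)
    if f: cv2.imwrite('pics/'+f,cv2.cvtColor(im,cv2.COLOR_RGB2BGR))
    np.savez('/tmp/%s.npz'%n,im=im,d=d,K=np.array(p['mtx']),D=np.array(p['dist_coeffs']),T=np.array(p['pose']))
    return im,d,p
def load(n):
    return np.load('/tmp/%s.npz'%n)
def pts(n,uv,d=None,z=None):
    L=load(n); uv=np.array(uv,float).reshape(-1,2)
    q=cv2.undistortPoints(uv.reshape(-1,1,2),L['K'],L['D']).reshape(-1,2)
    ray=np.c_[q,np.ones(len(q))]; R=L['T'][:3,:3]; t=L['T'][:3,3]
    if z is not None:
        w=ray@R.T; s=(z-t[2])/w[:,2]; return t+w*s[:,None]
    if d is None: d=L['d'][uv[:,1].astype(int),uv[:,0].astype(int)]
    return (ray*np.asarray(d)[:,None])@R.T+t
def cloud(n,mask):
    v,u=np.nonzero(mask); dd=load(n)['d'][v,u]; k=dd>0
    return pts(n,np.c_[u[k],v[k]],dd[k]), np.c_[u[k],v[k]]
E
python3 - <<'E'
from h import *
for n in ['side','top','wrist']:
    im,d,p=cap(n,n+'0.png'); print(n,np.array(p['pose']),np.array(p['mtx'])[0,0])
print(r.sense())
E
```

```text
pics
side [[-0.9973 -0.0308  0.0669  0.4537]
 [-0.0729  0.5395 -0.8388  1.0344]
 [-0.0103 -0.8414 -0.5403  0.7369]
 [ 0.      0.      0.      1.    ]] 555.295269032387
top [[-0.0225 -0.9853  0.1694  0.42  ]
 [-0.9995  0.0257  0.0171 -0.0108]
 [-0.0212 -0.169  -0.9854  0.9508]
 [ 0.      0.      0.      1.    ]] 463.9822134961686
wrist [[-0.2748  0.932   0.2364  0.1078]
 [ 0.9615  0.2659  0.0696 -0.6198]
 [ 0.002   0.2465 -0.9692  0.3846]
 [ 0.      0.      0.      1.    ]] 380.9908064846509
{'time_s': 0.15, 'joints': array([-59.1515,  22.0801,   0.3988,  -0.0195, -68.4121, -14.8173]), 'joint_velocities': array([-0.1349, -0.0462,  0.2568, -0.024 , -0.1202, -0.024 ]), 'effort': array([  0.    , -39.1052,  18.7586,   4.2224,   0.0124,  -0.0001]), 'tcp_pos': array([ 0.1725, -0.6004,  0.2914]), 'ee_rot': array([[-0.0006, -0.276 ,  0.9611],
       [ 0.0016,  0.9611,  0.276 ],
       [-1.    ,  0.0017, -0.0001]]), 'wrist_force': array([-1.0198,  0.1524,  0.4022]), 'moment': array([ 0.0392, -0.0295, -0.0204]), 'gripper_width': 1.0009055014567028}
```

View pics/top0.png

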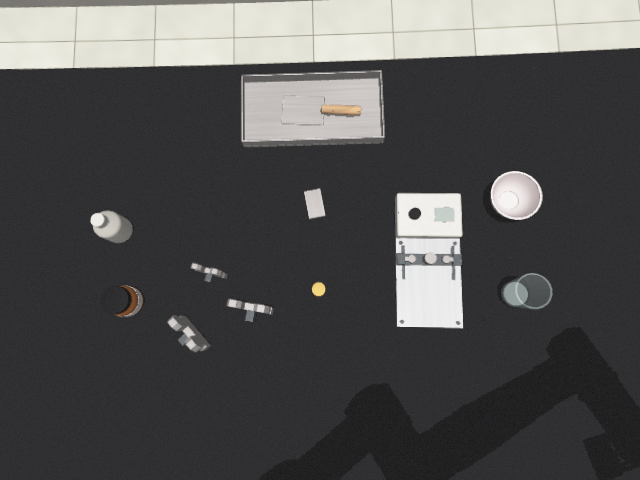

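View pics/side0.png

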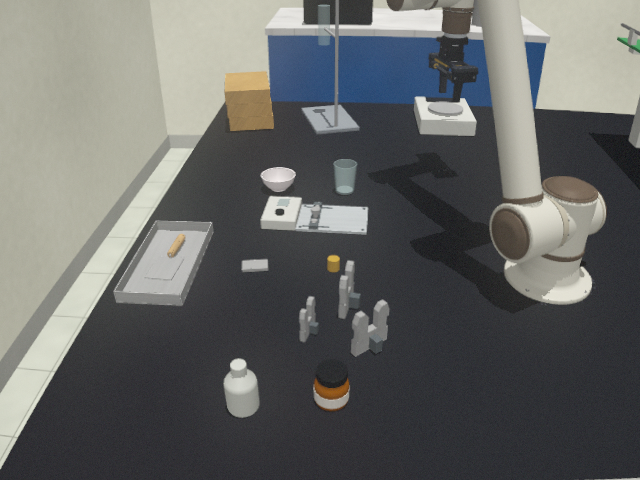

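View pics/wrist0.png

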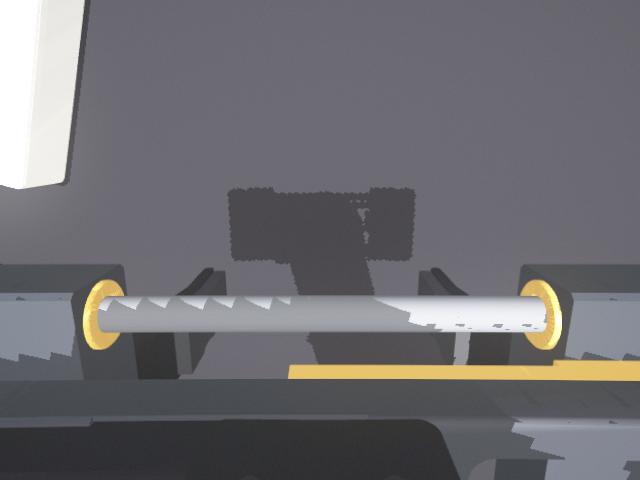

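Three look-alikes in the top picture: (209,271), (249,307) and (188,333). The side picture shows them at about (308,320), (348,291) and (370,328). The one at (209,271) looks smallest, so I'll measure all three and enlarge the crops.

```bash
cat > m.py <<'E'
from h import *
from collections import OrderedDict
for cam in ['top','side']:
    im=load(cam)['im']
    L=spotter.trace(cam,'clip')
    for i,o in enumerate(L):
        m=o['mask']; P,uv=cloud(cam,m)
        k=(P[:,2]>0.004)&(P[:,2]<.2); P=P[k]
        print(cam,np.array(o['centre']).round(0),round(o['conf'],2),len(P),'z99',np.percentile(P[:,2],99),'med',np.median(P,0))
        Q=P[P[:,2]>.5*P[:,2].max()]
        (c,s,a)=cv2.minAreaRect(Q[:,:2].astype(np.float32)*1000); print('   rect upper',np.array(c),np.array(s),a)
    for nm in ['spindle','rollers','spacer','weight']:
        for o in spotter.find_in(cam,nm)[:2]: 
            c=o['centre']; print(cam,nm,np.array(c).round(1),round(o['conf'],2),pts(cam,[c]))
a=load('top')['im'][240:370,150:300]; b=load('side')['im'][250:370,280:410]
c=load('top')['im'][180:340,380:480]
for n,x in zip('abc',(a,b,c)): cv2.imwrite('pics/c_%s.png'%n,cv2.cvtColor(cv2.resize(x,None,fx=4 if n!='c' else 3.7,fy=4 if n!='c' else 3.7,interpolation=cv2.INTER_CUBIC),cv2.COLOR_RGB2BGR))
E
python3 m.py
```

```text
top [184. 337.] 0.8 727 z99 0.09537659004002538 med [0.4101 0.2441 0.052 ]
   rect upper [412.2414 243.5188] [77.6657 15.687 ] 41.09940719604492
top [251. 307.] 0.69 437 z99 0.0955915483407134 med [0.4567 0.1283 0.0747]
   rect upper [459.9362 126.4395] [79.7746 13.2482] 78.34599304199219
top [205. 273.] 0.6 258 z99 0.07278221855837284 med [0.5287 0.2122 0.0455]
   rect upper [533.0479 208.7795] [56.0661 10.1247] 73.76888275146484
top rollers [431.1 263.6] 0.88 [[ 0.5368 -0.2307  0.0333]]
top spacer [315.7 200.7] 0.9 [[ 0.6775 -0.0055  0.0125]]
top weight [314.8 290.5] 0.5 [[0.4892 0.0006 0.0311]]
side [370. 332.] 0.71 1337 z99 0.09326024460088143 med [0.4097 0.261  0.0443]
   rect upper [412.6384 247.2852] [82.6843 16.5843] 40.23090362548828
side [347. 293.] 0.69 717 z99 0.09375466071674828 med [0.4578 0.1427 0.0445]
   rect upper [460.5701 132.2357] [77.1189 14.8085] 78.17872619628906
side [308. 319.] 0.68 498 z99 0.0703059347526545 med [0.5299 0.2238 0.0345]
   rect upper [531.7159 213.9565] [63.1315 11.5348] 75.37779998779297
side [316. 214.] 0.15 248 z99 0.03268223001994331 med [ 0.5477 -0.2213  0.0165]
   rect upper [ 548.1508 -225.755 ] [125.1022  22.1553] 88.14524841308594
side spindle [314.8 212.4] 0.76 [[ 0.5476 -0.2148  0.0276]]
side spindle [309.6 319.6] 0.65 [[0.5276 0.2129 0.0313]]
side rollers [312.7 214.7] 0.65 [[ 0.554  -0.2262  0.014 ]]
side spacer [259.7 263.3] 0.83 [[ 0.6599 -0.0021  0.01  ]]
side weight [332.3 263.4] 0.44 [[0.4925 0.0069 0.0228]]
```

View pics/c_a.png

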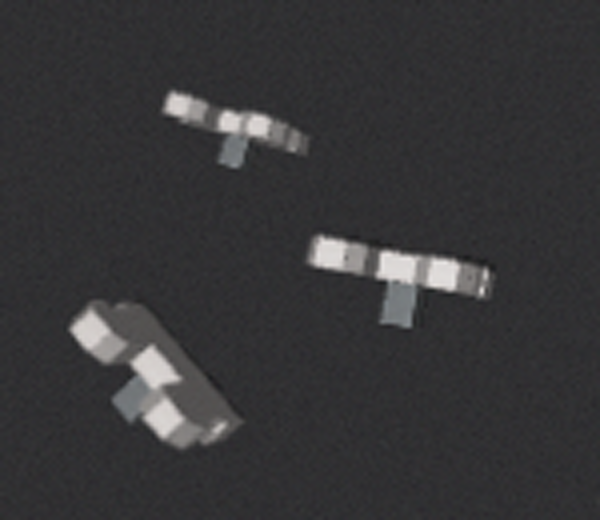

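View pics/c_b.png

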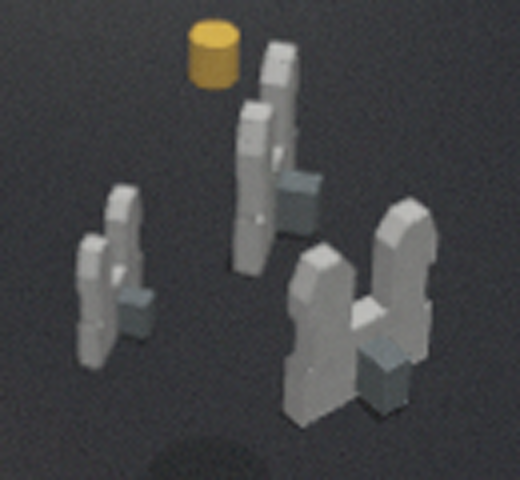

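View pics/c_c.png

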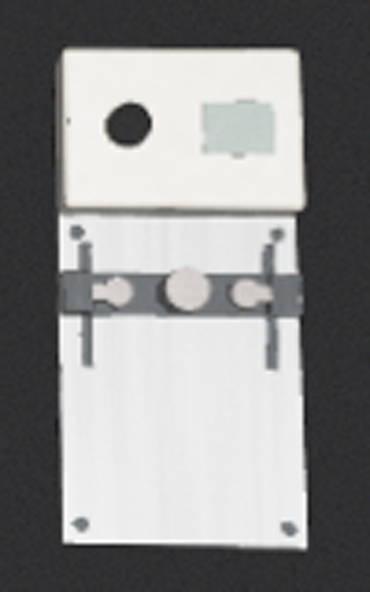

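The clip at top (209,271) and side (308,320) measures 70 mm high and 60 mm wide. The other two are about 94 mm high and 80 mm wide. So (209,271) is the smallest and is the one meant; its bar faces the robot (-x). Next I'll get accurate poses.

```bash
cat > m2.py <<'E'
from h import *
for cam in ['top','side']:
    L=load(cam); d=L['d']; 
    v,u=np.mgrid[0:480,0:640]; P=pts(cam,np.c_[u.ravel(),v.ravel()],d.ravel()); ok=d.ravel()>0
    # bench height
    k=ok&(abs(P[:,0]-.55)<.06)&(abs(P[:,1]-.1)<.02); print(cam,'bench z',np.median(P[k,2]))
    # clip
    for n,(x,y) in dict(clip=(.533,.212),c2=(.46,.13),c3=(.41,.246)).items():
        k=ok&(np.hypot(P[:,0]-x,P[:,1]-y)<.055)&(P[:,2]>.045)&(P[:,2]<.11); Q=P[k]
        c=Q.mean(0); w,V=np.linalg.eigh(np.cov(Q[:,:2].T)); a=V[:,1]*np.sign(V[1,1]); 
        s=(Q[:,:2]-c[:2])@a; t=(Q[:,:2]-c[:2])@V[:,0]
        lo,hi=np.percentile(s,[.5,99.5]); m=c[:2]+a*(lo+hi)/2
        print(cam,n,len(Q),'c',c,'dir',a,'ang',np.degrees(np.arctan2(a[1],a[0])),'len',hi-lo,'th',np.ptp(t),'mid',m,'top',np.percentile(Q[:,2],98))
    # spindle head
    k=ok&(abs(P[:,0]-.54)<.05)&(abs(P[:,1]+.228)<.025)&(P[:,2]>.026)&(P[:,2]<.036); Q=P[k]
    print('head',len(Q),(Q.min(0)+Q.max(0))/2,np.ptp(Q,0), 'minmax',Q.min(0),Q.max(0))
    g=L['im'].min(2).ravel()
    k=ok&(P[:,0]>.36)&(P[:,0]<.6)&(abs(P[:,1]+.23)<.1)&(g>150)&(P[:,2]>.002)&(P[:,2]<.013)
    Q=P[k]; print('deck',len(Q),cv2.minAreaRect((Q[:,:2]*1000).astype(np.float32)), 'z',np.median(Q[:,2]))
    k=ok&(P[:,0]>.5)&(P[:,0]<.8)&(abs(P[:,1]+.23)<.1)&(g>100)&(P[:,2]>.034)&(P[:,2]<.045)
    Q=P[k]; print('housing',len(Q),cv2.minAreaRect((Q[:,:2]*1000).astype(np.float32)), 'z',np.median(Q[:,2]))
    for n,(x,y) in dict(beaker=(.48,-.38),mortar=(.68,-.38),reagent=(.6,.4),jar=(.45,.36)).items():
        k=ok&(np.hypot(P[:,0]-x,P[:,1]-y)<.09)&(P[:,2]>.02)&(P[:,2]<.13); Q=P[k]; print(n,Q.min(0),Q.max(0))
E
python3 m2.py
```

```text
top bench z 5.11569861592065e-05
top clip 142 c [0.5323 0.2077 0.0642] dir [0.2717 0.9624] ang 74.23338748192471 len 0.05895700032888203 th 0.010284415206704367 mid [0.533  0.2103] top 0.07277276038869342
top c2 277 c [0.4597 0.1251 0.082 ] dir [0.2029 0.9792] ang 78.29570165429892 len 0.07891966985198834 th 0.01328240540574488 mid [0.46   0.1261] top 0.09547820656316185
top c3 464 c [0.4134 0.2418 0.0765] dir [0.7475 0.6643] ang 41.629328127494254 len 0.0798414191061281 th 0.01618843242854437 mid [0.4145 0.2428] top 0.09525206853713797
head 115 [ 0.5484 -0.2294  0.031 ] [0.0229 0.0237 0.0097] minmax [ 0.537  -0.2413  0.0262] [ 0.5599 -0.2176  0.0359]
deck 4874 ((503.80450439453125, -228.915771484375), (130.93508911132812, 179.72227478027344), 87.68360137939453) z 0.008513652628019619
housing 78 ((624.8648071289062, -231.62890625), (109.27826690673828, 137.64208984375), 53.68985366821289) z 0.034715515919181816
beaker [ 0.4445 -0.4326  0.02  ] [ 0.5085 -0.3665  0.0911]
mortar [ 0.6185 -0.4513  0.02  ] [ 0.7185 -0.2907  0.05  ]
reagent [0.5997 0.3773 0.02  ] [0.6564 0.4305 0.1034]
jar
[... 494 characters left out ...]
526304454 len 0.07947745005434739 th 0.01668388162576659 mid [0.4108 0.2493] top 0.09330566141272228
head 45 [ 0.5478 -0.2251  0.0305] [0.0213 0.0268 0.0083] minmax [ 0.5372 -0.2385  0.0263] [ 0.5585 -0.2118  0.0347]
deck 1443 ((504.8313293457031, -225.86404418945312), (134.9786834716797, 184.81753540039062), 87.51445007324219) z 0.00769535413277489
housing 8 ((612.0367431640625, -205.6513671875), (90.0040512084961, 97.1039047241211), 69.36620330810547) z 0.0351610834835871
beaker [ 0.4439 -0.4356  0.02  ] [ 0.5088 -0.3583  0.0875]
mortar [ 0.6172 -0.4529  0.02  ] [ 0.715  -0.2921  0.0492]
reagent [0.5993 0.3922 0.0201] [0.6534 0.4379 0.1022]
jar [0.4301 0.2704 0.0201] [0.5088 0.4151 0.0918]
```

Call:
{"name": "move_arm", "arguments": {
  "series": [
    [[0,0,-0.5,0.4,0.95,0,0.3],[0,0,-0.5,0.4,0.95,0,0.3],[0,0,-0.5,0.4,0.95,0,0.3],[0,0,-0.5,0.4,0.95,0,0.3],[0,0,-0.5,0.4,0.95,0,0.3],[0,0,-0.5,0.4,0.95,0,0.3],[0,0,-0.5,0.4,0.95,0,0.3],[0,0,-0.4,0.4,0.95,0,0.3],[0,0,0,0.4,0.95,0,0.3],[0,0,0,0.4,0.95,0,0.3],[0,0,0,0.4,0.95,0,0.3],[0,0,0,0.4,0.95,0,0.3],[0,0,0,0.4,0.95,0,0.3],[0,0,0,0,0,0,0.3]]
  ]
}}

```text
time_s: 2.4
tcp_pos: [0.4855, 0.1524, 0.2953]
ee_rot: [[0.015, 0.28, 0.96], [-0.001, 0.96, -0.28], [-1.0, 0.003, 0.014]]
wrist_force: [0.2, -0.7, 0.0]
gripper_width: 0.303
```

Call:
{"name": "move_arm", "arguments": {
  "series": [
    [[0,0.1,0.08,0.05,0.7,0,0.3],[0,0,0,0.05,0.5,0,0.3],[0,0,0,0,0,-0.8,0.3],[0,0,0,0,0,-0.8,0.3],[0,0,0,0,0,-0.6,0.3],[0,0,0,0,0,-0.4,0.3],[0,0,0,0,0,0,0.3]]
  ]
}}

```text
time_s: 3.28
tcp_pos: [0.4908, 0.2234, 0.1374]
ee_rot: [[0.003, 0.27, 0.963], [0.001, 0.963, -0.27], [-1.0, 0.002, 0.003]]
wrist_force: [0.1, -0.5, -0.5]
gripper_width: 0.297
```

```bash
python3 - <<'E'
from h import *
cap('top','top1.png');cap('side','side1.png');cap('wrist','wrist1.png')
s=r.sense();print(s['tcp_pos'],s['ee_rot'],s['joints'],s['wrist_force'])
a=load('side')['im'][230:380,250:450]; b=load('top')['im'][200:350,120:320]
cv2.imwrite('pics/d1.png',cv2.cvtColor(np.vstack([cv2.resize(x,None,fx=2,fy=2,interpolation=cv2.INTER_CUBIC) for x in (a,b)]),cv2.COLOR_RGB2BGR))
E
```

```text
[0.4923 0.2249 0.1402] [[ 0.0088  0.2697  0.9629]
 [ 0.0054  0.9629 -0.2697]
 [-0.9999  0.0076  0.007 ]] [  41.768    23.0804  -22.9543    0.1541  -43.3812 -147.5261] [-0.0604 -0.2381 -0.248 ]
```

View pics/d1.png

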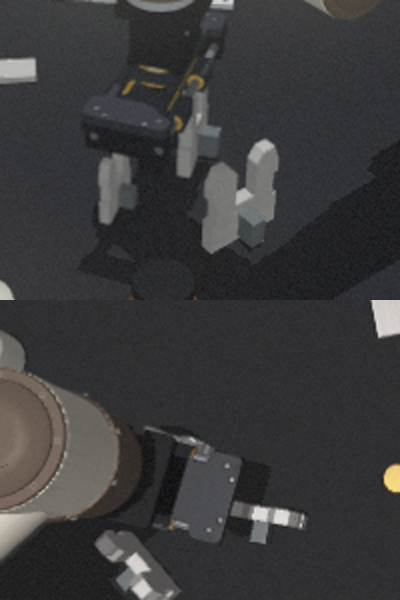

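View pics/wrist1.png

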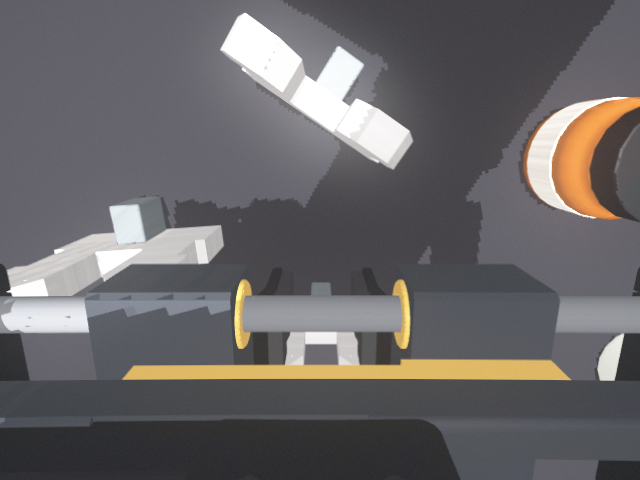

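Call:
{"name": "move_arm", "arguments": {
  "series": [
    [[0,0,0,0,-0.02,-0.25,0.3],[0,0,0,0.08,-0.04,0,0.3],[0,0,0,0.08,-0.03,0,0.3],[0,0,0,0.08,-0.02,0,0.3],[0,0,0,0,0,0,0.3]]
  ]
}}

```text
time_s: 4.05
tcp_pos: [0.5093, 0.2186, 0.1273]
ee_rot: [[0.014, 0.27, 0.963], [0.009, 0.963, -0.27], [-1.0, 0.013, 0.011]]
wrist_force: [-0.3, -0.4, -0.8]
gripper_width: 0.301
```

Call:
{"name": "move_arm", "arguments": {
  "series": [
    [[-0.06,0.1,0,0.05,-0.013,0,0.3],[0,0,0,0.05,-0.013,0,0.3],[0,0,0,0.05,-0.013,0,0.3],[0,0,0,0.05,-0.013,0,0.3],[0,0,0,0.05,-0.013,0,0.3]]
  ]
}}

```text
time_s: 4.68
tcp_pos: [0.5251, 0.2145, 0.1274]
ee_rot: [[-0.001, 0.269, 0.963], [0.0, 0.963, -0.269], [-1.0, 0.0, -0.001]]
wrist_force: [-0.6, 0.7, -0.1]
gripper_width: 0.301
```

```bash
python3 - <<'E'
from h import *
cap('top');cap('side')
a=load('side')['im'][230:380,250:450]; b=load('top')['im'][200:350,120:320]
cv2.imwrite('pics/d2.png',cv2.cvtColor(np.vstack([cv2.resize(x,None,fx=2,fy=2,interpolation=cv2.INTER_CUBIC) for x in (a,b)]),cv2.COLOR_RGB2BGR))
E
```

```text
(no output)
```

View pics/d2.png

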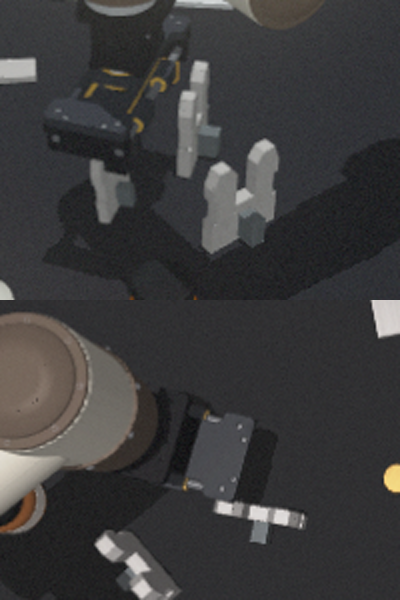

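Not tipped yet, though the fingers are about at contact. I'll keep going slowly.

Call:
{"name": "move_arm", "arguments": {
  "series": [
    [[0,0,0,0.05,-0.013,0,0.3],[0,0,0,0.05,-0.013,0,0.3],[0,0,0,0.05,-0.013,0,0.3],[0,0,0,0,0,0,0.3]]
  ]
}}

```text
time_s: 5.28
tcp_pos: [0.5349, 0.2121, 0.1274]
ee_rot: [[-0.001, 0.27, 0.963], [0.001, 0.963, -0.27], [-1.0, 0.0, -0.001]]
wrist_force: [0.3, 0.1, 0.2]
gripper_width: 0.294
```

```bash
cat > look.py <<'E'
from h import *
import sys
cap('top');cap('side')
a=load('side')['im'][230:380,250:450]; b=load('top')['im'][200:350,120:320]
cv2.imwrite('pics/%s.png'%sys.argv[1],cv2.cvtColor(np.vstack([cv2.resize(x,None,fx=2,fy=2,interpolation=cv2.INTER_CUBIC) for x in (a,b)]),cv2.COLOR_RGB2BGR))
s=r.sense();print(s['time_s'],s['tcp_pos'],s['wrist_force'])
E
python3 look.py d3
```

```text
5.375 [0.5346 0.212  0.1274] [-0.5684  1.0334  0.7908]
```

View pics/d3.png

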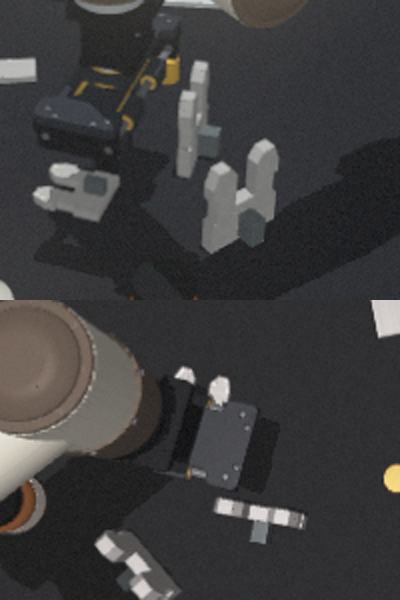

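Call:
{"name": "move_arm", "arguments": {
  "series": [
    [[0,0,0,0,0,0.5,0.5],[0,0,0,-0.5,0,0.5,0.5],[0,0,0,-0.8,0,0.3,0.5],[0,0,0,-0.6,0,0,0.5],[0,0,0,0,0,0,0.5]]
  ]
}}

```text
time_s: 6.0
tcp_pos: [0.4173, 0.2116, 0.2069]
ee_rot: [[-0.002, 0.27, 0.963], [0.001, 0.963, -0.27], [-1.0, 0.0, -0.002]]
wrist_force: [0.1, 0.2, -0.4]
gripper_width: 0.501
```

```bash
python3 look.py d4; cat > m3.py <<'E'
from h import *
def clippose(cam,x,y,zlo,zhi,rad=.065,bar=None):
    L=load(cam); d=L['d']; v,u=np.mgrid[0:480,0:640]
    P=pts(cam,np.c_[u.ravel(),v.ravel()],d.ravel()); ok=d.ravel()>0
    k=ok&(np.hypot(P[:,0]-x,P[:,1]-y)<rad)&(P[:,2]>zlo)&(P[:,2]<zhi); Q=P[k]
    return Q
if __name__=='__main__':
  for cam in ['top','side']:
    Q=clippose(cam,.575,.2,.006,.014)
    print(cam,len(Q),'z',np.median(Q[:,2])); 
    R=cv2.minAreaRect((Q[:,:2]*1000).astype(np.float32)); print(R)
    B=clippose(cam,.575,.2,.02,.032); print('bar',len(B),cv2.minAreaRect((B[:,:2]*1000).astype(np.float32)),np.median(B,0),B.mean(0))
E
python3 m3.py
```

```text
6.1 [0.4195 0.2124 0.207 ] [ 0.3624 -0.0879 -0.3774]
top 689 z 0.009900289462686174
((573.504638671875, 199.28807067871094), (61.830223083496094, 69.41464233398438), 73.79349517822266)
bar 71 ((553.4539794921875, 204.86895751953125), (13.155285835266113, 21.341407775878906), 72.757080078125) [0.5539 0.2044 0.0256] [0.5535 0.2044 0.0254]
side 542 z 0.009872389960496442
((572.22509765625, 202.49818420410156), (63.72633361816406, 71.71505737304688), 74.70951843261719)
bar 64 ((551.5042724609375, 207.5238037109375), (16.404508590698242, 21.437469482421875), 77.21559143066406) [0.5509 0.2098 0.0247] [0.5514 0.2094 0.0244]
```

View pics/d4.png

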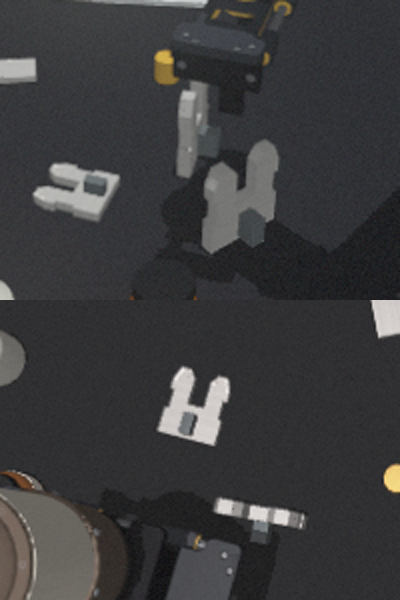

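The plate lies flat with the bar up, back edge near its start, and the fingers are off it. Its centre is about (0.573, 0.201) and the bar about (0.5528, 0.2065). Next is the bar grasp.

Call:
{"name": "move_arm", "arguments": {
  "series": [
    [[0,0,0,0.9,-0.05,0,0.5],[0,0,0,0.9,-0.04,0,0.5],[0,0,0,0.4,0,0,0.5],[0,0,0,0,0,-0.6,0.5],[0,0,0,0,0,-0.5,0.5],[0,0,0,0,0,-0.2,0.5],[0,0,0,0,0,0,0.5]]
  ]
}}

```text
time_s: 6.98
tcp_pos: [0.5633, 0.2058, 0.1236]
ee_rot: [[0.002, 0.274, 0.962], [0.0, 0.962, -0.274], [-1.0, 0.001, 0.002]]
wrist_force: [0.2, 0.3, 0.2]
gripper_width: 0.502
```

Call:
{"name": "move_arm", "arguments": {
  "series": [
    [[0,0,0.03,-0.175,0.01,0,0.4],[0,0,0,0,0,-0.3,0.35],[0,0,0,0,0,-0.3,0.35],[0,0,0,0,0,-0.05,0.35],[0,0,0,0,0,0,0.35]]
  ]
}}

```text
time_s: 7.6
tcp_pos: [0.5533, 0.2087, 0.0906]
ee_rot: [[0.011, 0.267, 0.964], [0.007, 0.964, -0.267], [-1.0, 0.009, 0.009]]
wrist_force: [0.6, 0.1, 0.5]
gripper_width: 0.348
```

```bash
python3 - <<'E'
from h import *
cap('wrist','w2.png')
s=r.sense();print(s['time_s'],s['tcp_pos'],s['ee_rot'])
E
python3 look.py d5
```

```text
7.65 [0.5534 0.2087 0.0907] [[ 0.0116  0.2674  0.9635]
 [ 0.0068  0.9635 -0.2675]
 [-0.9999  0.0097  0.0094]]
7.75 [0.5535 0.2086 0.0904] [0.3576 0.3063 0.1197]
```

View pics/w2.png

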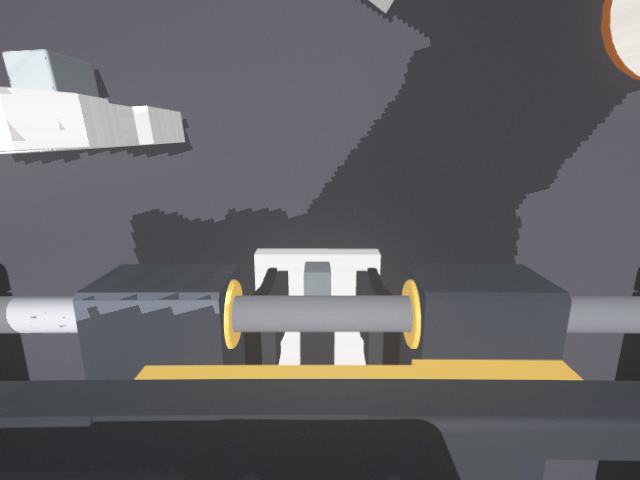

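View pics/d5.png

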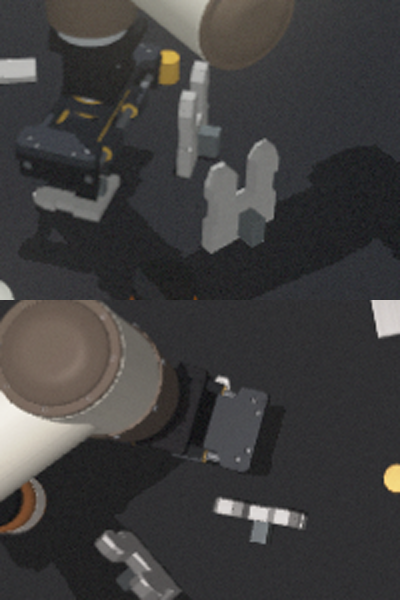

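The bar sits centred between the fingers, at about (317,280) in the wrist picture. I'll level the tool, lower 7 mm and grip.

Call:
{"name": "move_arm", "arguments": {
  "series": [
    [[-0.05,0.08,0,0,-0.02,-0.06,0.35],[0,0,0,0,0,-0.06,0.35],[0,0,0,0,0,0,0],[0,0,0,0,0,0,0],[0,0,0,0,0,0,0]]
  ]
}}

```text
time_s: 8.38
tcp_pos: [0.5538, 0.2074, 0.0834]
ee_rot: [[0.0, 0.268, 0.963], [-0.0, 0.963, -0.268], [-1.0, -0.0, 0.0]]
wrist_force: [0.2, 0.4, 0.9]
gripper_width: 0.133
```

Call:
{"name": "move_arm", "arguments": {
  "series": [
    [[0,0,0,0,0,0.3,0],[0,0,0,0,0,0.7,0],[0,0,0,0,0,0.7,0],[0,0,0.21,-0.1,-0.6,0.1,0],[0,0,0.21,-0.2,-0.9,0,0],[0,0,0.21,-0.2,-0.9,0,0],[0,0,0.21,-0.2,-0.9,0,0],[0,0,0.21,-0.2,-0.9,0,0],[0,0,0.21,-0.2,-0.9,0,0],[0,0,0.21,-0.2,-0.9,0,0],[0,0,0.21,-0.15,-0.7,0,0],[0,0,0,0,0,0,0]]
  ]
}}

```text
time_s: 9.88
tcp_pos: [0.4584, -0.2058, 0.191]
ee_rot: [[-0.005, 0.028, 1.0], [-0.002, 1.0, -0.028], [-1.0, -0.002, -0.005]]
wrist_force: [-0.8, 0.1, -2.0]
gripper_width: 0.132
```

```bash
python3 - <<'E'
from h import *
cap('side','s6.png');cap('top','t6.png')
s=r.sense();print(s['time_s'],s['tcp_pos'],s['ee_rot'],s['joints'],s['wrist_force'],s['gripper_width'])
E
```

```text
9.975 [ 0.4592 -0.2039  0.1911] [[-0.0046  0.0252  0.9997]
 [-0.0014  0.9997 -0.0252]
 [-1.     -0.0016 -0.0046]] [ -5.3455  16.1955 -24.582    0.1401 -49.4787 -86.1888] [ 0.2006  0.2532 -2.3381] 0.13458243212771395
```

View pics/s6.png

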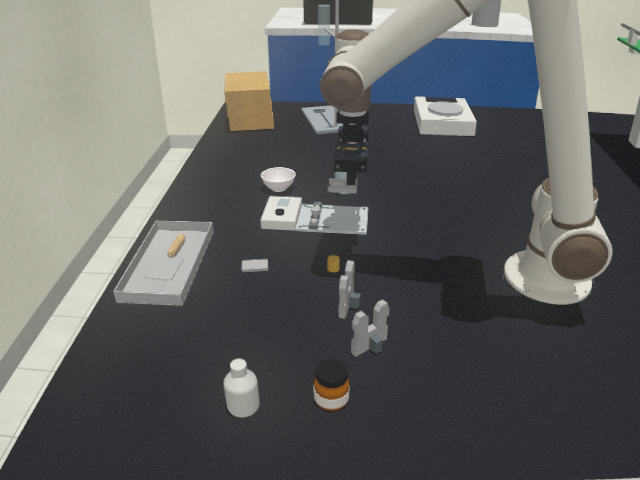

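View pics/t6.png

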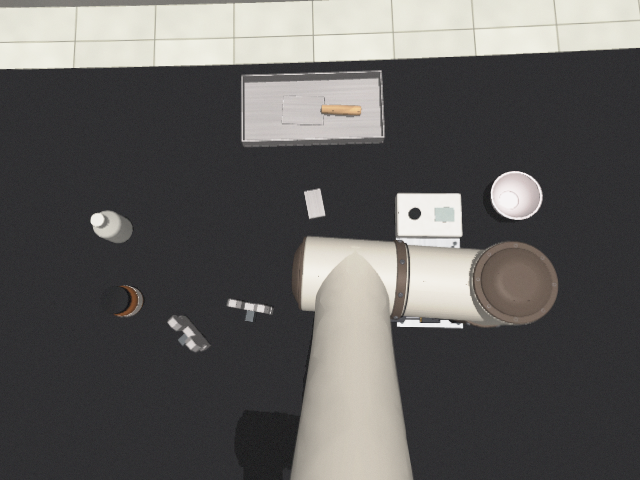

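```bash
python3 - <<'E'
from h import *
for cam,f in [('top','top0.png'),('side','side0.png')]:
    g=cv2.cvtColor(cv2.imread('pics/'+f),cv2.COLOR_BGR2GRAY).astype(float)
    def edge(scan, z=.008):
        # world scan lines -> sample image, find strongest gradient
        L=load(cam); T=L['T']; Rt=T[:3,:3].T; rv=cv2.Rodrigues(Rt)[0]; tv=-Rt@T[:3,3]
        out=[]
        for s in scan:
            uv=cv2.projectPoints(s.astype(float),rv,tv,L['K'],L['D'])[0].reshape(-1,2)
            p=cv2.remap(g.astype(np.float32),uv[:,0].astype(np.float32)[None],uv[:,1].astype(np.float32)[None],cv2.INTER_LINEAR)[0]
            p=cv2.GaussianBlur(p[None],(0,0),6)[0]; q=np.abs(np.gradient(p)); i=q.argmax(); out.append(s[i])
        return np.array(out)
    xs=np.arange(.43,.53,.004)
    for nm,y0 in [('left',-.165),('right',-.295)]:
        S=[np.c_[np.full(241,x),np.linspace(y0-.02,y0+.02,241),np.full(241,.008)] for x in xs]
        E=edge(S); 
        vx,vy,x0,yy=cv2.fitLine(E[:,:2].astype(np.float32),cv2.DIST_HUBER,0,.001,.001).ravel()
        print(cam,nm,'angle',np.degrees(np.arctan(vy/vx)),'y at .548',yy+vy/vx*(.548-x0),'resid',np.std(E[:,1]-yy-vy/vx*(E[:,0]-x0)))
    ys=np.arange(-.285,-.175,.004)
    S=[np.c_[np.linspace(.395,.435,241),np.full(241,y),np.full(241,.008)] for y in ys]
    E=edge(S); vx,vy,x0,yy=cv2.fitLine(E[:,:2].astype(np.float32),cv2.DIST_HUBER,0,.001,.001).ravel()
    print(cam,'front angle',-np.degrees(np.arctan(vx/vy)),'x at -.227',x0+vx/vy*(-.227-yy))
E
```

```text
top left angle -1.7860991 y at .548 -0.16464897 resid 0.00024890929697812727
top right angle -2.0237355 y at .548 -0.29537895 resid 0.0003474901487602394
top front angle -2.533096 x at -.227 0.41369447
side left angle -16.282122 y at .548 -0.17647555 resid 0.009619324287342496
side right angle -1.1683376 y at .548 -0.29164067 resid 0.002762996367264643
side front angle -1.5951334 x at -.227 0.41119507
```

Call:
{"name": "move_arm", "arguments": {
  "series": [
    [[0,0,-0.06,0.13,-0.35,-0.3,0],[0,0,0,0,0,-0.6,0],[0,0,0,0,0,-0.5,0],[0,0,0,0,0,-0.15,0],[0,0,0,0,0,0,0]]
  ]
}}

```text
time_s: 10.6
tcp_pos: [0.4703, -0.2204, 0.0973]
ee_rot: [[-0.0, 0.025, 1.0], [-0.002, 1.0, -0.025], [-1.0, -0.002, -0.0]]
wrist_force: [-0.4, -0.4, -1.1]
gripper_width: 0.135
```

```bash
python3 - <<'E'
from h import *
cap('side','s7.png');cap('wrist','w7.png')
s=r.sense();print(s['time_s'],s['tcp_pos'],s['ee_rot'],s['wrist_force'],s['gripper_width'])
a=load('side')['im'][160:250,240:390]
cv2.imwrite('pics/d7.png',cv2.cvtColor(cv2.resize(a,None,fx=5,fy=5,interpolation=cv2.INTER_CUBIC),cv2.COLOR_RGB2BGR))
E
```

```text
10.7 [ 0.4708 -0.2208  0.0982] [[ 0.002   0.0255  0.9997]
 [-0.0023  0.9997 -0.0255]
 [-1.     -0.0022  0.002 ]] [-0.6139 -0.8248 -2.2282] 0.13377159090970214
```

View pics/d7.png

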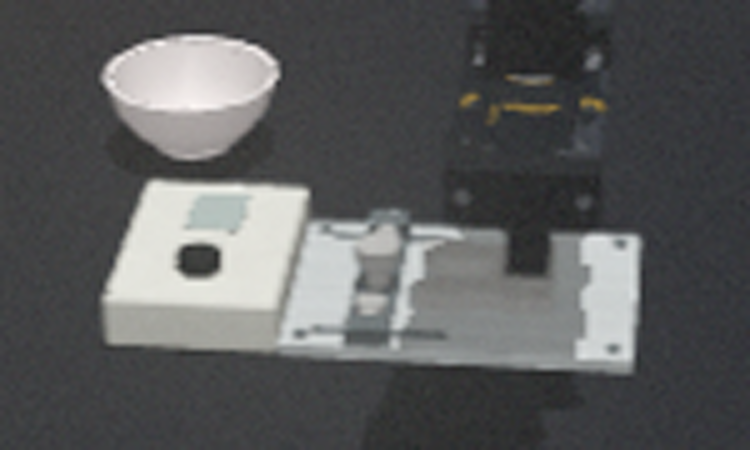

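View pics/w7.png

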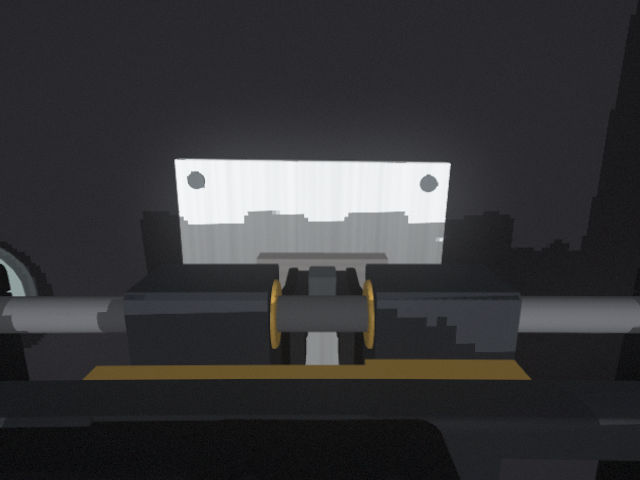

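```bash
python3 - <<'E'
from h import *
L=load('wrist'); g=L['im'].astype(float).mean(2)
print(L['T'])
def cross(row,lo,hi,rise):
    p=cv2.GaussianBlur(g[row-1:row+2].mean(0)[None],(0,0),1)[0]; q=np.gradient(p)[lo:hi]*(1 if rise else -1)
    i=lo+q.argmax(); a,b,c=[np.gradient(p)[i+k] for k in(-1,0,1)]; return i+ .5*(a-c)/(a-2*b+c+1e-9)
l=[];rr=[]
for row in list(range(168,205,4)):
    l.append((cross(row,165,190,1),row)); rr.append((cross(row,435,465,0),row))
for nm,q in (('l',l),('r',rr)):
    P=pts('wrist',q,z=.008); f=np.polyfit(P[:,0],P[:,1],1); print(nm,'angle',np.degrees(np.arctan(f[0])),'y at .43',np.polyval(f,.43),'at .548',np.polyval(f,.548),P[0],P[-1])
for row in (257,260,):
    p=g[row]; print(row,p[245:270].round(),p[375:400].round())
    e=[(cross(row,250,268,0),row),(cross(row,378,396,1),row)]; print(e,pts('wrist',e,z=.0248))
q=[];
for row in (274,278,282,286):
    print(row,g[row,296:350:2].round())
E
```

```text
[[ 0.0264  0.9686  0.2472  0.4032]
 [ 0.9996 -0.0252 -0.0081 -0.2196]
 [-0.0016  0.2473 -0.9689  0.191 ]
 [ 0.      0.      0.      1.    ]]
l angle -2.253190147047893 y at .43 -0.29031372639759906 at .548 -0.2949565392524208 [ 0.415  -0.2897  0.008 ] [ 0.4321 -0.2904  0.008 ]
r angle -2.2382021141181156 y at .43 -0.16025174527613645 at .548 -0.16486364298054637 [ 0.4184 -0.1598  0.008 ] [ 0.4355 -0.1605  0.008 ]
257 [144. 144. 145. 146. 146. 148. 146. 146. 144. 143. 144. 141. 117.  99.
  98.  98.  98.  96.  97.  97.  98.  98.  97.  97.  96.] [ 96.  95.  97.  97.  97.  96.  96.  93.  95.  96.  93. 104. 125. 140.
 144. 145. 144. 145. 143. 144. 143. 143. 146. 148. 146.]
[(np.float64(256.9275832652721), 257), (np.float64(386.6532002508755), 257)] [[ 0.4548 -0.2508  0.0248]
 [ 0.4563 -0.1917  0.0248]]
260 [141. 144. 145. 145. 146. 147. 146. 147. 145. 144. 142. 135. 128. 124.
 125. 125. 125. 124. 125. 123. 124. 124. 124. 125. 123.] [122. 121. 121. 120. 122. 122. 120. 120. 122. 122. 120. 121. 121. 137.
 144. 143. 144. 144. 141. 143. 142. 144. 146. 144. 147.]
[(np.float64(256.1005943826705), 260), (np.float64(387.5706813584797), 260)] [[ 0.4562 -0.2513  0.0248]
 [ 0.4577 -0.1912  0.0248]]
274 [37. 41. 41. 41. 41. 40. 48. 60. 60. 60. 60. 62. 57. 62. 60. 60. 58. 60.
 60. 58. 45. 41. 44. 44. 39. 39. 40.]
278 [32. 39. 38. 42. 38. 40. 57. 70. 71. 71. 71. 69. 70. 71. 68. 70. 71. 69.
 71. 70. 50. 43. 40. 38. 37. 39. 35.]
282 [37. 36. 39. 38. 37. 38. 55. 72. 71. 72. 73. 75. 70. 71. 70. 71. 72. 71.
 71. 73. 49. 38. 40. 38. 37. 35. 35.]
286 [36. 37. 39. 39. 37. 35. 51. 71. 71. 71. 72. 71. 71. 70. 70. 70. 70. 69.
 71. 69. 43. 37. 37. 36. 37. 37. 33.]
```

Call:
{"name": "move_arm", "arguments": {
  "series": [
    [[0,0,-0.1,0,-0.075,-0.04,0],[0,0,0,0,0,-0.05,0],[0,0,0,0,0,0,0]]
  ]
}}

```text
time_s: 11.08
tcp_pos: [0.4721, -0.2257, 0.0948]
ee_rot: [[0.007, 0.04, 0.999], [-0.003, 0.999, -0.04], [-1.0, -0.003, 0.007]]
wrist_force: [-0.4, -0.5, -0.8]
gripper_width: 0.132
```

```bash
cat > w.py <<'E'
from h import *
cap('wrist','w8.png')
s=r.sense();print(s['time_s'],s['tcp_pos'],s['ee_rot'],s['wrist_force'],s['gripper_width'])
L=load('wrist'); g=L['im'].astype(float).mean(2)
def cross(row,lo,hi,rise):
    p=cv2.GaussianBlur(g[row-1:row+2].mean(0)[None],(0,0),1)[0]; G=np.gradient(p); q=G[lo:hi]*(1 if rise else -1)
    i=lo+q.argmax(); a,b,c=G[i-1:i+2]; return i+ .5*(a-c)/(a-2*b+c+1e-9)
C=[]
for nm,lo,hi,ri in (('l',165,220,1),('r',425,475,0)):
    q=[(cross(row,lo,hi,ri),row) for row in range(172,205,4)]
    P=pts('wrist',q,z=.008); f=np.polyfit(P[:,0],P[:,1],1); C.append(f)
f=np.mean(C,0); zt=s['tcp_pos'][2]-.0834+.010
print('deck ang',np.degrees(np.arctan(f[0])),'width',np.polyval(C[1]-C[0],.45))
for row in (258,260,262):
    e=[(cross(row,245,268,0),row),(cross(row,378,400,1),row)]; P=pts('wrist',e,z=zt); m=P.mean(0); print(e,np.diff(P,axis=0),m,'plate-deck',m[1]-np.polyval(f,m[0]))
E
python3 w.py
```

```text
11.125 [ 0.4722 -0.2257  0.095 ] [[ 0.0072  0.04    0.9992]
 [-0.0033  0.9992 -0.04  ]
 [-1.     -0.003   0.0074]] [-0.0694  0.2214 -1.2039] 0.13161993796875807
deck ang -2.209349364515135 width 0.12993285918895225
[(np.float64(256.44771499968414), 258), (np.float64(387.2639960094147), 258)] [[0.0024 0.0598 0.    ]] [ 0.458  -0.2263  0.0216] plate-deck 2.3100563772582294e-05
[(np.float64(256.19355728889576), 260), (np.float64(387.8032745061306), 260)] [[0.0024 0.0602 0.    ]] [ 0.459  -0.2263  0.0216] plate-deck 8.55096762329699e-05
[(np.float64(256.27475093679607), 262), (np.float64(387.77754486603914), 262)] [[0.0024 0.0603 0.    ]] [ 0.46   -0.2263  0.0216] plate-deck 9.564716043442001e-05
```

Call:
{"name": "move_arm", "arguments": {
  "series": [
    [[0,0.05,0,0,0,-0.055,0],[0,0,0,0.15,-0.006,0,0],[0,0,0,0.15,-0.006,0,0],[0,0,0,0.1,-0.004,0,0],[0,0,0,0,0,0,0]]
  ]
}}

```text
time_s: 11.75
tcp_pos: [0.4978, -0.2267, 0.0915]
ee_rot: [[-0.001, 0.04, 0.999], [-0.003, 0.999, -0.04], [-1.0, -0.003, -0.001]]
wrist_force: [-1.7, -0.2, 0.5]
gripper_width: 0.129
```

```bash
cat > sd.py <<'E'
from h import *
import sys
cap('side')
s=r.sense();print(s['time_s'],s['tcp_pos'],s['ee_rot'],s['wrist_force'],s['gripper_width'])
a=load('side')['im'][160:250,240:390]
cv2.imwrite('pics/%s.png'%sys.argv[1],cv2.cvtColor(cv2.resize(a,None,fx=5,fy=5,interpolation=cv2.INTER_CUBIC),cv2.COLOR_RGB2BGR))
E
python3 sd.py d8
```

```text
11.8 [ 0.4977 -0.2267  0.0916] [[-0.0008  0.04    0.9992]
 [-0.0032  0.9992 -0.04  ]
 [-1.     -0.0032 -0.0007]] [-1.1152  0.0635  0.0683] 0.1319560045725383
```

View pics/d8.png

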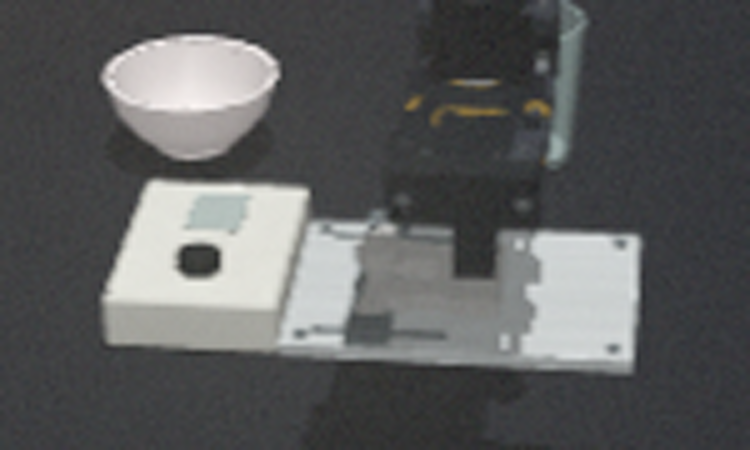

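```bash
cat > enh.py <<'E'
from h import *
import sys
a=load('side')['im'][185:245,285:370].astype(float); a=np.clip((a/255)**.6*255*1.1,0,255).astype(np.uint8)
cv2.imwrite('pics/%s.png'%sys.argv[1],cv2.cvtColor(cv2.resize(a,None,fx=9,fy=9,interpolation=cv2.INTER_CUBIC),cv2.COLOR_RGB2BGR))
E
python3 enh.py e8
```

```text
(no output)
```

View pics/e8.png

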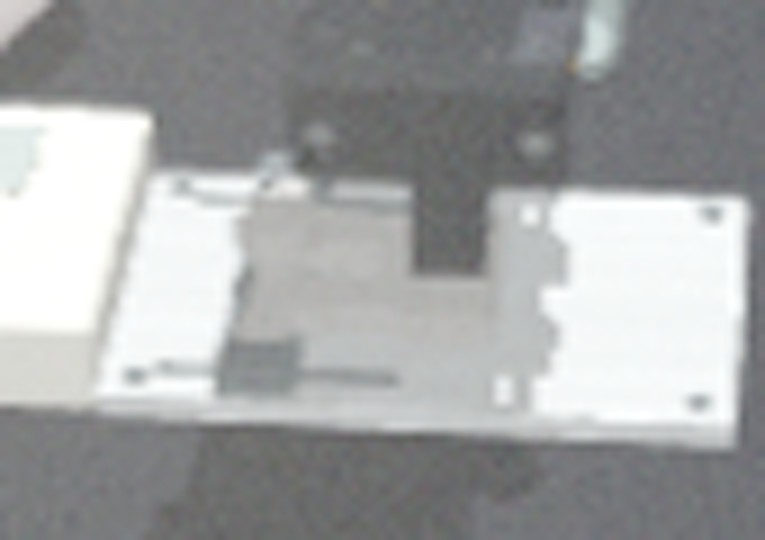

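Call:
{"name": "move_arm", "arguments": {
  "series": [
    [[0,0,0,0.08,-0.003,0,0],[0,0,0,0.08,-0.003,0,0],[0,0,0,0.05,-0.002,0,0]]
  ]
}}

```text
time_s: 12.18
tcp_pos: [0.5092, -0.2272, 0.0916]
ee_rot: [[-0.004, 0.041, 0.999], [-0.003, 0.999, -0.041], [-1.0, -0.003, -0.004]]
wrist_force: [-2.5, 1.1, 1.0]
gripper_width: 0.133
```

Call:
{"name": "move_arm", "arguments": {
  "series": [
    [[0,0,0,0.05,-0.002,0,0],[0,0,0,0.05,-0.002,0,0],[0,0,0,0.05,-0.002,0,0]]
  ]
}}

```text
time_s: 12.55
tcp_pos: [0.5193, -0.2277, 0.0917]
ee_rot: [[-0.003, 0.041, 0.999], [-0.003, 0.999, -0.041], [-1.0, -0.003, -0.003]]
wrist_force: [-0.3, -0.1, -0.6]
gripper_width: 0.135
```

Call:
{"name": "move_arm", "arguments": {
  "series": [
    [[0,0,0,0.05,-0.002,0,0],[0,0,0,0.05,-0.002,0,0]]
  ]
}}

```text
time_s: 12.8
tcp_pos: [0.5267, -0.2279, 0.0917]
ee_rot: [[-0.001, 0.04, 0.999], [-0.003, 0.999, -0.04], [-1.0, -0.003, -0.001]]
wrist_force: [0.1, 0.8, -1.7]
gripper_width: 0.134
```

```bash
python3 sd.py d9; python3 enh.py e9; python3 -c "
from h import *
cap('wrist','w9.png')"
```

```text
12.85 [ 0.5274 -0.2279  0.0917] [[ 0.0003  0.0399  0.9992]
 [-0.0034  0.9992 -0.0399]
 [-1.     -0.0034  0.0004]] [ 1.749  -0.6994 -1.4547] 0.13468072601522751
```

View pics/e9.png

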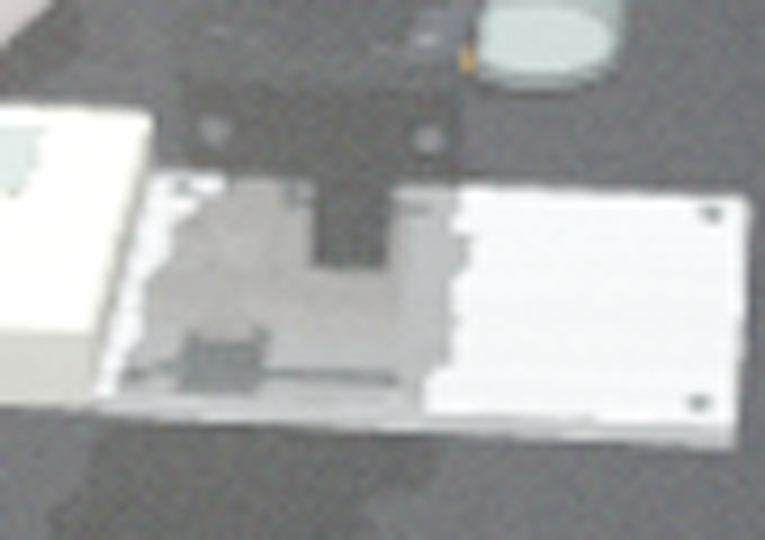

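View pics/w9.png

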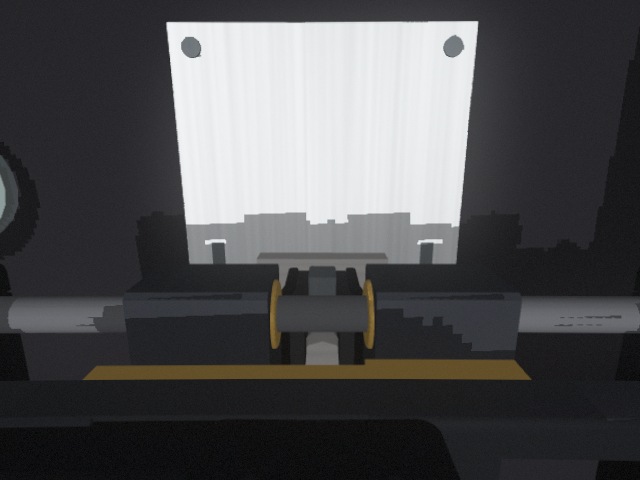

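The carriage has moved back about 9 mm (the side block went from 258 to 222 in the crop). I'll push on in small steps.

Call:
{"name": "move_arm", "arguments": {
  "series": [
    [[0,0,0,0.04,-0.002,0,0],[0,0,0,0.04,-0.002,0,0]]
  ]
}}

```text
time_s: 13.15
tcp_pos: [0.5323, -0.2281, 0.0917]
ee_rot: [[0.0, 0.04, 0.999], [-0.003, 0.999, -0.04], [-1.0, -0.003, 0.0]]
wrist_force: [-2.7, 1.0, 2.1]
gripper_width: 0.134
```

Call:
{"name": "move_arm", "arguments": {
  "series": [
    [[0,0,0,0.04,-0.002,0,0],[0,0,0,0,0,0,0]]
  ]
}}

```text
time_s: 13.4
tcp_pos: [0.5328, -0.2282, 0.0918]
ee_rot: [[-0.005, 0.04, 0.999], [-0.003, 0.999, -0.04], [-1.0, -0.003, -0.005]]
wrist_force: [-0.6, 1.4, 0.2]
gripper_width: 0.134
```

Call:
{"name": "move_arm", "arguments": {
  "series": [
    [[0,0,0,0.04,-0.002,0,0],[0,0,0,0,0,0,0]]
  ]
}}

```text
time_s: 13.65
tcp_pos: [0.5332, -0.2283, 0.0919]
ee_rot: [[-0.01, 0.041, 0.999], [-0.002, 0.999, -0.041], [-1.0, -0.002, -0.01]]
wrist_force: [-1.1, -0.5, 0.2]
gripper_width: 0.135
```

```bash
python3 sd.py d10; python3 enh.py e10; python3 -c "
from h import *
cap('wrist','w10.png')"
```

```text
13.7 [ 0.5332 -0.2283  0.0919] [[-0.0098  0.0408  0.9991]
 [-0.0019  0.9992 -0.0409]
 [-0.9999 -0.0023 -0.0097]] [-2.4473  1.222   2.1618] 0.13653709800551778
```

View pics/e10.png

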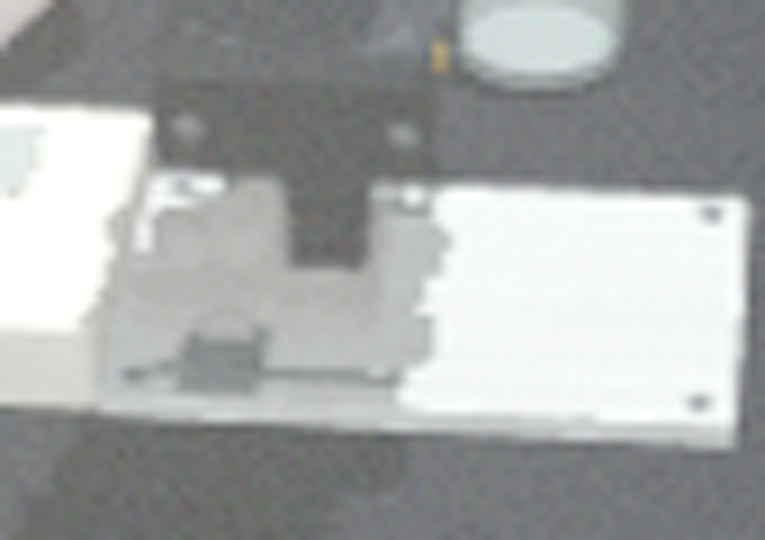

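View pics/w10.png

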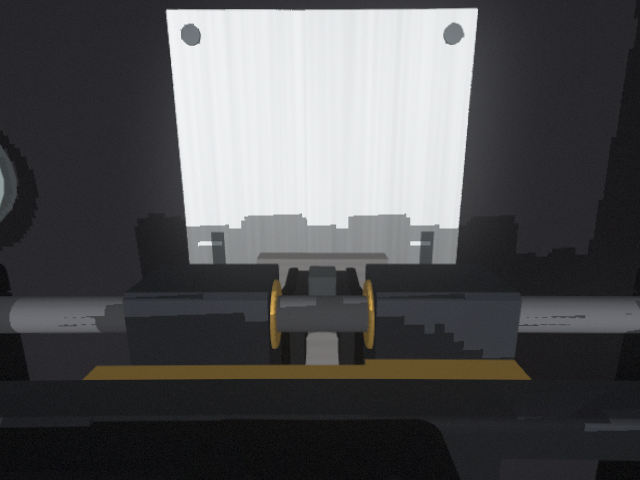

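Call:
{"name": "move_arm", "arguments": {
  "series": [
    [[0,0.05,0,0.04,-0.002,0,0]]
  ]
}}

```text
time_s: 13.88
tcp_pos: [0.5341, -0.2283, 0.0919]
ee_rot: [[-0.021, 0.041, 0.999], [-0.001, 0.999, -0.041], [-1.0, -0.002, -0.021]]
wrist_force: [-8.6, 1.7, 7.3]
gripper_width: 0.137
```

```bash
python3 - <<'E'
from h import *
s=r.sense();print(s['time_s'],s['tcp_pos'],s['wrist_force'],s['moment'])
import cv2
ref=cv2.cvtColor(cv2.imread('pics/side0.png'),cv2.COLOR_BGR2RGB).astype(float)
im=load('side')['im']
# dark block near side: segment
for nm,a in (('ref',ref),('now',im.astype(float))):
    sub=a[210:232,295:335].mean(2); print(nm); print(sub[10:20:2,:].round().astype(int))
E
```

```text
13.875 [ 0.5341 -0.2283  0.0919] [-8.6449  1.7379  7.2752] [0.4199 2.2939 0.0302]
ref
[[183 133 161 198 207 209 210 209 208 207 208 207 208 209 197 162 160 179
  181 181 181 171 141 122 178 205 205 205 205 207 205 206 205 205 205 205
  206 206 205 207]
 [147 137 187 208 205 204 205 207 205 207 206 207 204 203 173 120 126 161
  178 171 147 124 117 125 182 206 205 208 206 206 206 206 207 206 208 207
  207 208 208 207]
 [143 171 200 207 207 205 206 202 198 199 202 202 201 177 130 121 120 120
  122 123 122 123 118 164 197 203 205 203 204 204 204 204 204 204 202 202
  203 204 203 203]
 [145 182 207 177 119 118 153 162 145 147 151 151 149 124  90  86  86  83
   86  86  89  93  93 117 132 135 130 122 133 155 160 160 162 170 195 206
  205 206 206 207]
 [177 203 206 200 202 201 201 201 201 203 202 203 195 158 101 101 100 100
   94  95  91  92 118 181 206 204 206 205 205 205 205 203 203 204 203 204
  205 203 203 203]]
now
[[139 131 131 135 134 128 128 129 127 129 131 123 118 121 123 123 121 120
  122 129 128 129 129 130 131 132 130 130 131 128 125 125 130 134 136 137
  134 134 181 208]
 [140 127 131 135 135 137 134 135 135 134 114  84  97 107 108 106 109 111
   89  94 119 134 131 132 133 133 133 130 132 132 134 133 135 136 137 135
  137 135 183 209]
 [142 131 136 135 136 137 137 133 131 117  86  79  82  82  82  81  81  80
   78 106 130 134 137 135 136 135 137 134 137 134 133 133 132 133 133 133
  132 145 185 204]
 [142 129 136 116  85  87 103 108 103 103  87  86  83  84  85  85  84  87
   81  86  89  90  88  93  95  96  97  95  94  99 106 139 136 112 128 183
  207 207 208 207]
 [148 141 140 134 137 136 133 138 136 118 106 107  99 100 103  98 100  93
  113 133 137 136 133 134 135 133 134 134 135 133 133 134 133 135 180 206
  206 205 204 206]]
```

Resistance is now stiff: -8.6 N at only about 1 mm of advance, with the carriage at its stop. By position the plate should be home. I'll relax, open, back off and look.

Call:
{"name": "move_arm", "arguments": {
  "series": [
    [[0,0,0,-0.02,0,0,0],[0,0,0,0,0,0,0.35],[0,0,0,0,0,0,0.35],[0,0,0,0,0,0.3,0.35],[0,0,0,-0.5,0,0.8,0.35],[0,0,0,-0.9,0,0.6,0.35],[0,-0.15,0,-0.9,0.3,0.2,0.35],[0,0,0,-0.9,0.5,0,0.35],[0,0,0,0,0.5,0,0.35],[0,0,0,0,0,0,0.35]]
  ]
}}

```text
time_s: 15.12
tcp_pos: [0.3435, -0.15, 0.2086]
ee_rot: [[0.02, 0.04, 0.999], [-0.005, 0.999, -0.04], [-1.0, -0.004, 0.02]]
wrist_force: [0.3, -0.5, 0.0]
gripper_width: 0.348
```

```bash
python3 sd.py d11; python3 enh.py e11; python3 - <<'E'
from h import *
cap('top','t11.png')
a=load('top')['im'][170:340,380:480]
cv2.imwrite('pics/dt11.png',cv2.cvtColor(cv2.resize(a,None,fx=3.5,fy=3.5,interpolation=cv2.INTER_CUBIC),cv2.COLOR_RGB2BGR))
E
```

```text
15.175 [ 0.3434 -0.1505  0.2084] [[ 0.0187  0.0414  0.999 ]
 [-0.0049  0.9991 -0.0413]
 [-0.9998 -0.0042  0.0189]] [0.2551 0.5003 0.0675] 0.34560877561620357
```

View pics/dt11.png

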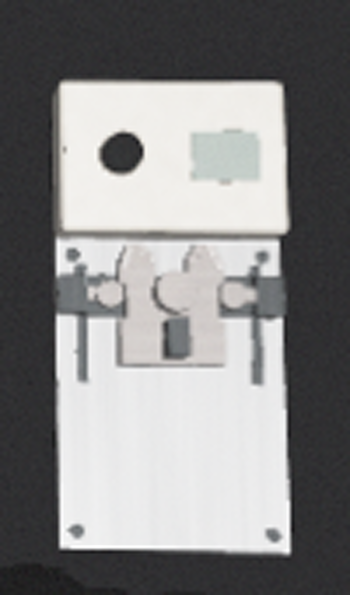

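View pics/e11.png

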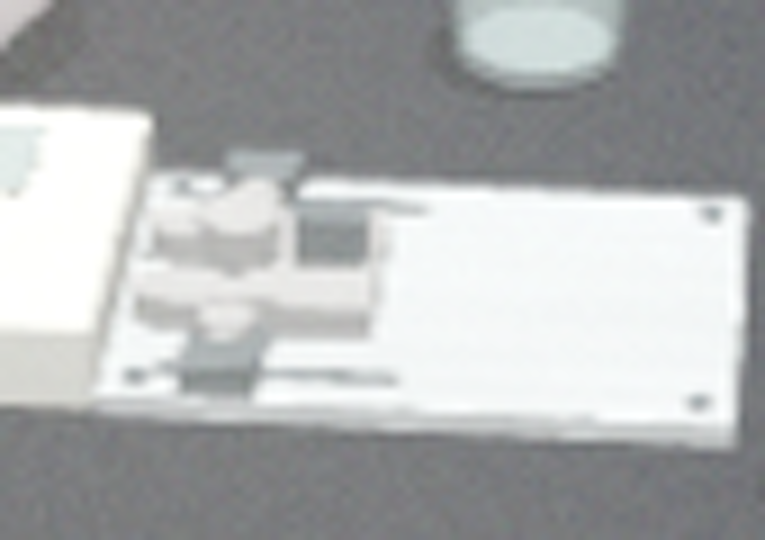

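```bash
cat > fin.py <<'E'
from h import *
a=np.radians(-2.25); S=np.array([np.cos(a),np.sin(a)]); N=np.array([-np.sin(a),np.cos(a)]); o=np.array([.557,-.228])
for cam in ['top','side']:
    L=load(cam); d=L['d']; v,u=np.mgrid[0:480,0:640]; v=v.ravel();u=u.ravel()
    P=pts(cam,np.c_[u,v],d.ravel()); k=(d.ravel()>0)&(np.hypot(P[:,0]-.54,P[:,1]+.228)<.1); P=P[k]
    s=(P[:,:2]-o)@S; t=(P[:,:2]-o)@N; z=P[:,2]
    h=(z>.0285)&(z<.036)&(s>-.02)&(abs(t)<.025); print(cam,'head',h.sum(),'s',s[h].min(),s[h].max(),'mid',(s[h].min()+s[h].max())/2,'t',t[h].min(),t[h].max(),'z',np.median(z[h]))
    b=(z>.0285)&(z<.038)&(s<-.013)&(abs(t)<.02); print('bar',b.sum(),s[b].min(),s[b].max(),'mid',(s[b].min()+s[b].max())/2,'t',t[b].min(),t[b].max(),np.median(z[b]))
    p=(z>.0145)&(z<.0215)&(abs(t)<.031)&(s<.04); print('plate',p.sum(),'s',s[p].min(),s[p].max(),'t',t[p].min(),t[p].max(),'z',np.median(z[p]))
    q=p&(s<-.02); R=cv2.minAreaRect((np.c_[s,t][p]*1000).astype(np.float32)); print(R)
    Q=np.c_[s,t,z][p&(s<-.01)|(p&(s>.012))]; A=np.c_[Q[:,:2],np.ones(len(Q))]; c=np.linalg.lstsq(A,Q[:,2],rcond=None)[0]; print('tilt deg',np.degrees(c[:2]))
E
python3 fin.py
python3 - <<'E'
import sys; sys.path.insert(0,'.')
from h import *
# subpixel head ellipse/back edge from the picture: project scan line along axis at z=.018 for back edge and .032 for head
L=load('top'); g=L['im'].astype(np.float32).mean(2); T=L['T']; Rt=T[:3,:3].T; rv=cv2.Rodrigues(Rt)[0]; tv=-Rt@T[:3,3]
a=np.radians(-2.25); S=np.array([np.cos(a),np.sin(a)]); N=np.array([-np.sin(a),np.cos(a)]); o=np.array([.557,-.230])
def prof(t,s,z):
    X=np.c_[o+np.outer(s,S)+t*N,np.full(len(s),z)]; uv=cv2.projectPoints(X,rv,tv,L['K'],L['D'])[0].reshape(-1,2).astype(np.float32)
    return cv2.remap(g,uv[None,:,0],uv[None,:,1],cv2.INTER_LINEAR)[0]
s=np.arange(-.06,.045,.001)
for t in (-.02,.018,.022): print('plate t',t,[(round(x*1000),int(p)) for x,p in zip(s,prof(t,s,.018))][10:32])
for t in (0,): print('head',[(round(x*1000),int(p)) for x,p in zip(s,prof(t,s,.032))][40:85])
E
```

```text
top head 623 s -0.0192787028695822 0.08271158526429898 mid 0.03171644119735839 t -0.024936099919554533 0.02472116952986951 z 0.031015324449709558
bar 70 -0.03523134080961586 -0.014834544262041038 mid -0.02503294253582845 t -0.007109073915409446 0.00429719064885258 0.03466532656082738
plate 707 s -0.03901358313424307 0.036545314980212955 t -0.030938065370865624 0.030829849254136534 z 0.018676492228957398
((-1.2538604736328125, -0.07521438598632812), (75.42289733886719, 61.80186080932617), 0.2478371113538742)
tilt deg [0.0665 0.3206]
side head 161 s -0.019279882397076276 0.0829496799833679 mid 0.03183489879314581 t -0.024842875977438287 0.024691798150327852 z 0.030438588410455214
bar 36 -0.03568897005021155 -0.013693938928594123 mid -0.024691454489402836 t -0.008128627187509972 0.009548580471618644 0.03351236523827794
plate 193 s -0.03850934122464315 0.03681909150374766 t -0.030500070252525376 0.030749149216144554 z 0.017732511448669275
((-0.9220542907714844, 0.3808727264404297), (60.6551628112793, 75.50659942626953), 88.40767669677734)
tilt deg [-0.4461 -0.3306]
plate t -0.02 [(-50, 2
[... 616 characters left out ...]
 234), (-44, 234), (-43, 234), (-42, 233), (-41, 209), (-40, 166), (-39, 160), (-38, 185), (-37, 199), (-36, 205), (-35, 208), (-34, 209), (-33, 208), (-32, 206), (-31, 206), (-30, 207), (-29, 208)]
head [(-20, 119), (-19, 118), (-18, 117), (-17, 116), (-16, 118), (-15, 120), (-14, 134), (-13, 149), (-12, 137), (-11, 121), (-10, 145), (-9, 177), (-8, 192), (-7, 204), (-6, 206), (-5, 206), (-4, 205), (-3, 205), (-2, 205), (-1, 206), (0, 207), (1, 208), (2, 208), (3, 207), (4, 207), (5, 208), (6, 207), (7, 206), (8, 207), (9, 207), (10, 206), (11, 204), (12, 207), (13, 212), (14, 218), (15, 224), (16, 227), (17, 229), (18, 229), (19, 229), (20, 229), (21, 228), (22, 228), (23, 229), (24, 229)]
```

```bash
python3 - <<'E'
from h import *
a=np.radians(-2.25); S=np.array([np.cos(a),np.sin(a)]); N=np.array([-np.sin(a),np.cos(a)]); o=np.array([.557,-.228])
L=load('top'); d=L['d']; v,u=np.mgrid[0:480,0:640]; P=pts('top',np.c_[u.ravel(),v.ravel()],d.ravel())
s=(P[:,:2]-o)@S; t=(P[:,:2]-o)@N; z=P[:,2]; ok=d.ravel()>0
h=ok&(z>.0285)&(z<.036)&(s>-.0115)&(s<.025)&(abs(t)<.025); print('head s',s[h].min(),s[h].max(),'t',t[h].min(),t[h].max())
p=ok&(z>.0145)&(z<.0215)&(abs(t)<.033)&(s<-.016); print('plate t',t[p].min(),t[p].max(),'s',s[p].min())
for n,(x,y) in dict(beaker=(.48,-.38),mortar=(.68,-.38)).items():
    k=ok&(np.hypot(P[:,0]-x,P[:,1]-y)<.09)&(z>.02)&(z<.13); print(n,P[k].min(0),P[k].max(0))
for nm in ['spacer','weight']: print(nm,[np.round(o['centre'],1) for o in spotter.find_in('top',nm)[:1]])
E
```

```text
head s -0.009018629751889442 0.01386792614146788 t -0.0125521435804422 0.009615330739215649
plate t -0.03213524803937315 0.027862479246202998 s -0.03901358313424307
beaker [ 0.4445 -0.4325  0.02  ] [ 0.5085 -0.3665  0.0901]
mortar [ 0.6185 -0.4513  0.02  ] [ 0.718  -0.2903  0.0506]
spacer [array([315.8, 202.6])]
weight [array([318.5, 290.1])]
```

View pics/t11.png

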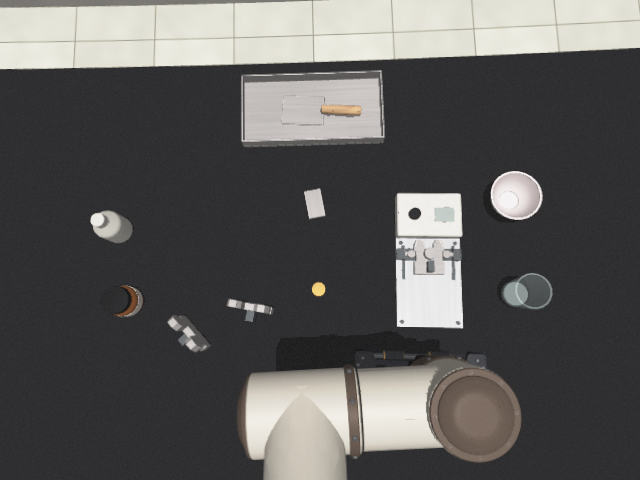

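```bash
python3 -c "
from station import r
print(r.finish_job())"
```

```text
the job is handed in; nothing more can be done
None
```

The smallest U-plate is on the spindle under its head, and by my last measurements it is fully home. I handed the job in at about 15.3 s of the 51 s; it reports no verdict.

**What I did:** I pushed both prongs lightly near their tips with the parted fingers, and the plate fell flat with the bar up. I backed off, gripped it by the bar, set it on the deck and lined it up using the wrist camera. Sliding it slot first, the carriage gave way about 9 mm to its stop. I went on until it resisted stiffly, which read 8.6 N at the wrist, then let go and retreated.

**Last checks (top camera, side camera agreeing):**

| Check | Measured | Expected when home |
|---|---|---|
| Back edge to spindle axis | 40.3 to 41.4 mm | 41 mm |
| Gap from bar to head | about 4 mm | 4 mm |
| Sideways offset | about 0.6 mm | within 3 mm |
| Slope of the plate | under 0.5° | flat |

In the pictures the rollers sit in the plate's side notches, and none of the other things has visibly moved. The robot is clear of everything.

**What disagreed or went wrong:**
- The two fixed cameras differed by 3 to 4 mm sideways. I relied on relative measurements within one picture instead.
- My levelling turn during the last push had the wrong sign. It briefly tilted the tool about 1.2° and pressed down with about 7 N.
- I did not see a separate snap in the wrist force, because I only read it between moves. That the plate is home rests on the measured position.

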